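# Clamp the long slate in the dressing jig with its eccentric knob

### The job

The long rectangular slate lies loose in one bay of the plywood jig; clamp it there, ready for dressing. Turn that bay's eccentric knob clockwise until its lobe bears firmly on the slate and presses it square against the back fence, then let go. Leave the other bay alone: its knob stays as it is and its short offcut stays where it lies.

Things in the scene. Friction and masses are not known exactly. Their poses are not given: they have to be found in the camera images.
- jig: plywood slate jig fixed on the bench: board 180 (x) x 310 (y) x 12 mm with two equal bays, centred on y = +75 (left) and -75 mm (right). Origin: centre of the underside; x points from the knobs to the back fence, y to its left. Each bay has an eccentric knob on the near side, pivot at x = -50 mm, and at its right end a wooden stop 10 mm high, face 67 mm from the bay's centre line.
- fence: wooden back fence of the jig, a rail along both bays, 22 x 310 mm and 14 mm high, on the board; origin at the centre of its underside, its axes parallel to the jig's. The face that the slates are pressed against is 11 mm nearer to the knobs than the origin (jig x = 49.5 mm).
- slate: the long rectangular cut slate, 65 mm (its x) by 118 mm (its y) by 8 mm, about 0.18 kg, lying loose and flat on the jig board in one of the two bays with its long side along the fence, 3 to 7 mm short of the fence. Which bay varies. Origin at the centre of its underside.
- offcut: the short slate offcut, 50 x 63 x 8 mm, lying in the other bay. It is only about half as long as the slate. Not to be clamped. Origin at the centre of its underside.
- left_knob (a joint): angle (rad) of the left eccentric knob, 0 to 1.66, growing clockwise seen from above; starts at 0 to 0.35 (open). At 0 the lobe points 110 degrees left of the direction to the fence, at 1.66 15 degrees left. The lobe meets the slate against the fence at about 1.12 and turns hardly past 1.2: aiming the turn at 1.25 clamps with about 20 N. Free turning takes 0.08 N m, clamping 0.2 to 0.7; it stays where left.
- left_cam: steel eccentric disc of the left knob, 52 mm across, 14 mm thick, its top 27 mm above the bench. Origin on the pivot axis at the board's top; x points to the lobe, z up. The disc's centre is 12 mm from the pivot along x: the rim is 38 mm from the pivot at the lobe, 14 mm opposite.
- left_grip (a point): grip point of the left knob, on its pivot axis, 52 mm above the bench: centre of the black bar on top of the disc, 42 mm long along the disc's x axis (towards the lobe), 14 mm thick across it, from 27 to 67 mm above the bench. Axes as the left_cam's.
- left_lobe (a point): the lobe of the left disc: the rim point farthest from the pivot (38 mm), half-way up the disc.
- right_knob (a joint): angle (rad) of the right eccentric knob, 0 to 1.66, growing clockwise seen from above; starts at 0 to 0.35 (open). At 0 the lobe points 110 degrees left of the direction to the fence, at 1.66 15 degrees left. The lobe meets the slate against the fence at about 1.12 and turns hardly past 1.2: aiming the turn at 1.25 clamps with about 20 N. Free turning takes 0.08 N m, clamping 0.2 to 0.7; it stays where left.
- right_cam: steel eccentric disc of the right knob, 52 mm across, 14 mm thick, its top 27 mm above the bench. Origin on the pivot axis at the board's top; x points to the lobe, z up. The disc's centre is 12 mm from the pivot along x: the rim is 38 mm from the pivot at the lobe, 14 mm opposite.
- right_grip (a point): grip point of the right knob, on its pivot axis, 52 mm above the bench: centre of the black bar on top of the disc, 42 mm long along the disc's x axis (towards the lobe), 14 mm thick across it, from 27 to 67 mm above the bench. Axes as the right_cam's.
- right_lobe (a point): the lobe of the right disc: the rim point farthest from the pivot (38 mm), half-way up the disc.
Not all that is in view belongs to the job. Of the things like the slate, leave any that is green, purple or turquoise; of the rest the larger one is meant.

How it is judged:
By the outcome, as a careful person would: the job done as asked, in the order asked, and still so for the second after the job is handed in, with the robot touching nothing.
It also fails if it takes over 32 s, if anything falls off the work surface, if the arm or the gripper's body presses on something with over 40 N, if the wrist force passes 120 N, or if a joint passes its speed limit or range.

### The arm

A 6-joint arm with a two-finger parallel gripper is mounted at the origin on a cart in front of the work surface, level with it; the furniture and walls round the work are solid. World frame = base frame: x ahead of the robot, y to its left, z up, the work surface at z = 0. Lengths are in m, angles in degrees, forces in N, time in s.
With the tool pointing down it reaches from about 0.4 to 0.825 m from the base axis. Payload 7 kg.
Tool frame: the origin (TCP) lies at the very end of the fingers, on their centre line; the grasp point (between the pads) lies 19 mm behind it; z points along the fingers, y is the line along which they close (so a half turn about z gives the same grasp; the last joint's range is limited). The gripper opens to 88 mm and grips with 3 to 60 N. Pads are 19 mm wide; open, the fingers measure 130 mm over their backs; the gripper's body (78 mm by 193 mm) begins 47 mm behind the grasp point.
Start: joints at [-50.013, 20.546, 0.682, 0, -70.136, -16.507], TCP at [0.269, -0.619, 0.227] pointing down, gripper open.
Joint ranges: [-176.03, 176.03], [-82.01, 121.73], [-58.28, 71.71], [-173.87, 95.51], [-174.79, -0.11], [-173.66, 173.66]. Speed limits (degrees/s): [136.94, 136.94, 172.46, 180, 180, 180].

### API

Orientations are given as [roll, pitch, yaw] about the fixed x, y, z axes, in that order (R = Rz(yaw) Ry(pitch) Rx(roll)).
In Python, from plant import r gives the robot as it stands. The module is installed in compiled form; this text tells all that it offers.
- The arm moves only by the tool jog_arm, never from a script. Its arguments are lists of equal length, an entry for each row: "travel": the shift along the tool's x, y, z each as a share of 50 cm, from -1 to 1, a list of three; "dr": the turn, a rotation vector about the tool's x, y, z each as a share of 360 degrees, from -1 to 1, a list of three; "claw": the opening, from 0 (shut) to 1 (fully open). A call has exactly 10 rows; each row is the pose to reach, as a shift and turn from the pose commanded when the call began, along the tool's axes at that moment, turning the shorter way round; what a row does not reach only later rows make up. A row lasts 1/8 s, in which the tool goes at most 62.5 mm and 10.7 degrees, less where a joint would pass 70% of its speed; a pose out of reach is approached as far as the arm can. A call with a number of a shift or a turn outside -1 to 1 is refused whole. A call with a gripper value outside its range is refused whole. The fingers move at their own pace and stop on an object; "newtons" is the grip in N (left out, the last holds). Time passes only in rows, so rows that repeat a pose let the fingers close, or fill a call up. It gives the time, the measured TCP pose, the force, the opening and the grip force at its end, in the units of the state.
- r.get_state(): the state, without advancing time (a new reading comes with each control period).
- r.capture(name): name is "scene" or "top" or "wrist"; returns a dict with "pixels" (480x640x3 uint8, red, green, blue), "range_z" (480x640 float32, m along the optical axis (not along the pixel's ray), 0 where there is no reading), "fx", "fy", "cx", "cy" (pixels), "dist_coeffs" ([k1, k2, p1, p2, k3] as OpenCV has them; the pictures are not rectified), "position" and "attitude" of the camera in the world; the wrist camera has in their place "hand_eye" (4x4, takes a point from camera to tool coordinates, whose origin is the TCP and whose axes are the flange's). Camera axes: x right, y up, looking along -z (the intrinsics and any distortion apply to the point x, -y, -z); pixel columns grow to the right and rows downward; lengths in m; the calibration is good to about 2 mm. A picture is of the moment at which its call begins: read the wrist's pose just before it.
- r.close_job(): hands the job in; it is judged then, once.
Trained networks look in the newest picture that a camera, given by its name, has taken for a name from the list of things; names that differ only in an ending like _2 or _b are one class to them, and where a whole thing is asked for, a point or a joint stands for the part that bears it (a point fixed in the world has none). Each returns a list of dicts, best first, with "conf" (0 to 1); they miss things now and then, are a little off and sometimes report something else, mostly with a low value. They report only what shows in the picture. A call takes as long as a camera call. They do not tell look-alikes from the thing itself.
- r.boxes_of(name, camera): "extent" ([left, top, right, bottom] in pixels, round what is visible of it).
- r.regions_of(name, camera): "pixels" (480x640 bool, what is visible of it) and "extent" ([left, top, right, bottom] in pixels, round what is visible of it).
- r.tip_of(name, camera): "at" ([column, row] in pixels: a listed point, or the origin of a listed thing).
The state is a dict: "time_s": time; "joints": joint angles; "qd": joint speeds; "joint_torque": joint torques, N m; "tcp_pos": TCP position; "eef_rot": TCP orientation; "contact_force": force on the tool from outside, world axes, zero at the start; "moment": the same for the moment, N m; "gripper_width": finger opening in m; "gripper_force": force on a finger pad.
Only numpy, scipy, OpenCV 4.12 (cv2) and the standard library are available. Lean on these libraries where they do the work, as an engineer would, in place of code of your own. Each camera call takes 0.05 s, during which the arm holds its last target. There are 200 camera calls.

## Working session

There is one attempt and no reset: what is moved stays moved. The work goes in short steps, Python scripts to look and compute and a tool call to move; the robot and the scene stay as the last step left them, time stands still between calls to the robot, and variables do not carry over. Pictures are saved under pics/ and viewed, at most 10 in all, crops included, and the job is handed in when it is done.

Besides the shell and the picture viewer there is one more tool, called after "Emit:" as name(argument=value, ...) on one line, values as JSON. jog_arm: Moves the arm, as the interface text tells. Its arguments: {"type":"object","properties":{"travel":{"type":"array"},"dr":{"type":"array"},"claw":{"type":"array"},"newtons":{"type":"number"}},"required":["travel","dr","claw"]}

```bash
mkdir -p pics; cat > h.py <<'E'
from plant import r
import numpy as np, cv2
from scipy.spatial.transform import Rotation as R
def cam(c,st=None):
    a=np.array(c.get("attitude",0))
    if "hand_eye" in c:
        T=np.eye(4);T[:3,:3]=R.from_euler('xyz',st["eef_rot"],degrees=True).as_matrix();T[:3,3]=st["tcp_pos"]
        return T@np.array(c["hand_eye"])
    T=np.eye(4);T[:3,3]=c["position"]
    T[:3,:3]=a if a.shape==(3,3) else R.from_euler('xyz',a,degrees=True).as_matrix()
    return T
def ray(c,T,uv):
    K=np.array([[c["fx"],0,c["cx"]],[0,c["fy"],c["cy"]],[0,0,1]])
    p=cv2.undistortPoints(np.array(uv,float).reshape(-1,1,2),K,np.array(c["dist_coeffs"]))[:,0]
    return np.c_[p[:,0],-p[:,1],-np.ones(len(p))]@T[:3,:3].T
def atz(c,T,uv,z):
    d=ray(c,T,uv);o=T[:3,3];return o+d*((z-o[2])/d[:,2])[:,None]
E
python3 - <<'E'
from h import *
print(r.get_state())
out=[]
for n in("scene","top"):
    c=r.capture(n);print(n,c["position"],c["attitude"])
    T=cam(c);im=c["pixels"][:,:,::-1].copy();cv2.imwrite(f"pics/{n}.png",im)
    for k in("jig","fence","slate","offcut","left_cam","right_cam"):
        for b in r.boxes_of(k,n)[:3]:print(k,round(b["conf"],2),np.round(b["extent"]))
    for k,z in(("left_grip",.052),("right_grip",.052),("left_lobe",.02),("right_lobe",.02),("left_cam",.012),("right_cam",.012),("slate",.012),("offcut",.012),("jig",0),("fence",.012)):
        for b in r.tip_of(k,n)[:2]:print(k,round(b["conf"],2),np.round(b["at"]),np.round(atz(c,T,b["at"],z),4))
E
```

```text
{'time_s': 0.0, 'joints': array([-5.00149936e+01,  2.05915532e+01,  6.35234701e-01, -1.92369967e-02,
       -7.01352683e+01, -1.65078784e+01]), 'qd': array([-0.05096255,  0.01030031, -0.04425162,  0.08049628, -0.05486474,
       -0.00185106]), 'joint_torque': array([ 6.29128613e-05, -5.82717025e+01,  2.93048269e+01,  6.99714661e+00,
        6.68754205e-03, -1.69274049e-04]), 'tcp_pos': array([ 0.26870642, -0.61869722,  0.22563522]), 'eef_rot': array([ 1.79907049e+02, -8.68787228e-03, -1.56529416e+02]), 'contact_force': array([ 0.48178209, -0.31211541,  0.74323054]), 'moment': array([ 0.03945262, -0.00707512,  0.01691855]), 'gripper_force': 0.0, 'gripper_width': 0.08784997279871894}
scene [-0.16185763  0.84547197  0.61245751] [  65.45289494   -1.24069547 -137.58259725]
jig 0.74 [258. 248. 430. 326.]
fence 0.87 [264. 247. 387. 290.]
slate 0.94 [283. 274. 345. 302.]
slate 0.91 [186. 280. 226. 302.]
slate 0.85 [231. 325. 273. 370.]
offcut 0.8 [353. 264. 382. 278.]
left_cam 0.89 [312. 294. 340. 309.]
right_cam 0.69 [375. 272. 401. 291.]
left_grip 0.82 [333. 282.] [[0.5212 0.0528 0.052 ]]

[... 864 characters left out ...]
ate 0.75 [139. 259. 206. 324.]
offcut 0.88 [345. 262. 382. 296.]
left_cam 0.64 [251. 283. 282. 309.]
right_cam 0.56 [335. 297. 362. 325.]
left_grip 0.8 [269. 290.] [[0.5304 0.0649 0.052 ]]
left_lobe 0.64 [250. 295.] [[0.5224 0.1046 0.02  ]]
right_lobe 0.88 [333. 309.] [[ 0.4949 -0.0448  0.02  ]]
left_cam 0.59 [274. 297.] [[0.5193 0.0614 0.012 ]]
right_cam 0.63 [353. 314.] [[ 0.4855 -0.0803  0.012 ]]
slate 0.95 [321. 159.] [[ 0.7731 -0.0277  0.012 ]]
slate 0.69 [284. 262.] [[0.5815 0.0437 0.012 ]]
offcut 0.87 [361. 278.] [[ 0.5491 -0.0967  0.012 ]]
offcut 0.31 [274. 295.] [[0.5215 0.0617 0.012 ]]
jig 0.6 [318. 278.] [[ 0.5519 -0.0183  0.    ]]
fence 0.8 [328. 243.] [[ 0.615  -0.0377  0.012 ]]
```

View pics/top.png

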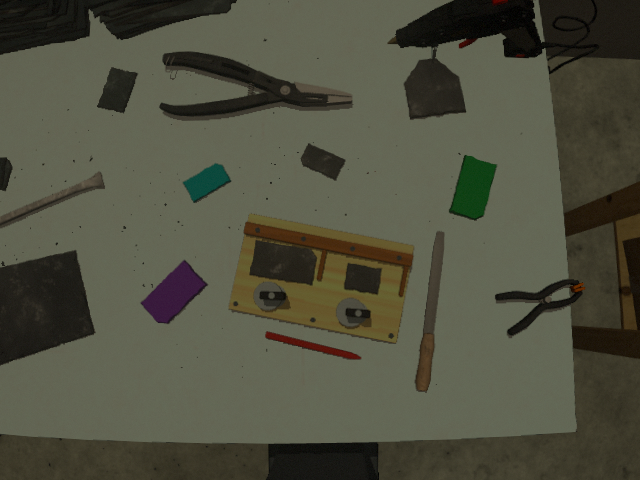

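View pics/scene.png

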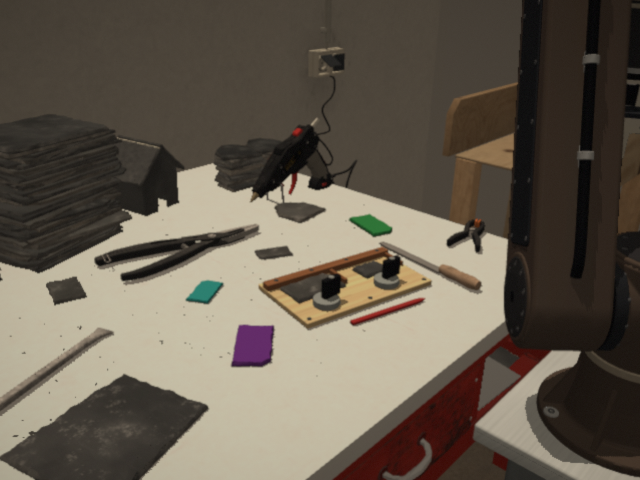

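The slate is in the left bay, at about (284,262) in the top picture, and the offcut is in the right bay at (361,278). The purple, turquoise and green plates and the loose grey pieces are outside the jig. So I turn the left knob, at (270,296), and approach it first.

Emit:
jog_arm(travel=[[-0.085, 0.088, 0.005], [-0.17, 0.176, 0.01], [-0.255, 0.264, 0.01], [-0.34, 0.352, 0.01], [-0.425, 0.44, 0.01], [-0.51, 0.528, 0.01], [-0.595, 0.616, 0.01], [-0.68, 0.704, 0.01], [-0.765, 0.792, 0.01], [-0.85, 0.88, 0.01]], dr=[[0, 0, -0.02], [0, 0, -0.04], [0, 0, -0.06], [0, 0, -0.08], [0, 0, -0.1], [0, 0, -0.12], [0, 0, -0.14], [0, 0, -0.16], [0, 0, -0.18], [0, 0, -0.185]], claw=[1, 1, 1, 1, 1, 1, 1, 1, 1, 1])

```text
time_s: 2.95
tcp_pos: [0.4839, -0.0441, 0.2222]
eef_rot: [-179.9, 0.0, -89.8]
contact_force: [0.2, -0.9, 0.3]
gripper_width: 0.0877
gripper_force: 0.0
```

```bash
cat > w.py <<'E'
from h import *
import sys
st=r.get_state();c=r.capture("wrist");T=cam(c,st)
print(st["time_s"],st["joints"].round(1),st["tcp_pos"],st["eef_rot"]);print(np.round(c["hand_eye"],3))
cv2.imwrite(f"pics/{sys.argv[1]}.png",c["pixels"][:,:,::-1])
for k,z in(("left_grip",.052),("left_cam",.012),("left_lobe",.02),("right_cam",.012),("slate",.012),("fence",.012)):
    for b in r.tip_of(k,"wrist")[:2]:print(k,round(b["conf"],2),np.round(b["at"]),np.round(atz(c,T,b["at"],z),4)[0])
E
python3 w.py w1
```

```text
2.95 [ 18.    2.6 -22.9   0.  -64.4 -17.8] [ 0.48389771 -0.04410471  0.22215006] [-1.79922810e+02  1.72344822e-02 -8.97622504e+01]
[[ 0.001  0.96   0.279  0.074]
 [ 1.    -0.001 -0.001  0.   ]
 [-0.001  0.279 -0.96  -0.157]
 [ 0.     0.     0.     1.   ]]
left_grip 0.6 [279. 329.] [0.5191 0.0603 0.052 ]
left_cam 0.83 [284. 306.] [0.5185 0.0551 0.012 ]
right_cam 0.84 [316. 169.] [ 0.4853 -0.0871  0.012 ]
slate 0.93 [223. 294.] [0.5816 0.042  0.012 ]
slate 0.61 [ 31. 222.] [ 0.7628 -0.0336  0.012 ]
fence 0.81 [187. 223.] [ 0.6116 -0.0339  0.012 ]
```

View pics/w1.png

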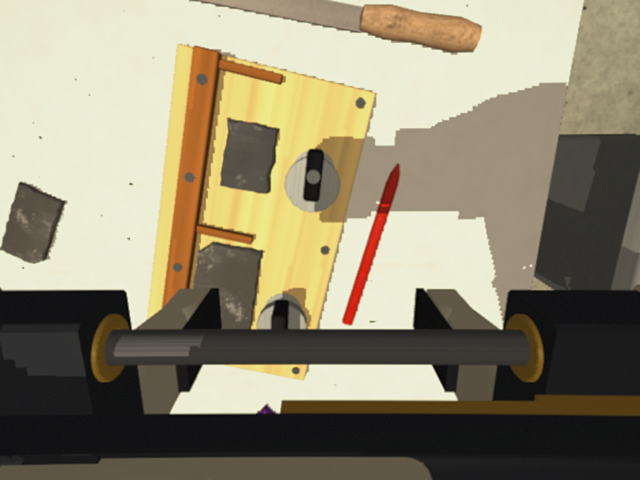

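The wrist view shows the left knob partly behind the gripper at about (281,318), with the slate beside it at (230,285). I move past it to get a clear look.

Emit:
jog_arm(travel=[[-0.1, -0.02, 0], [-0.2, -0.05, 0], [-0.3, -0.07, 0], [-0.32, -0.07, 0], [-0.32, -0.07, 0], [-0.32, -0.07, 0], [-0.32, -0.07, 0], [-0.32, -0.07, 0], [-0.32, -0.07, 0], [-0.32, -0.07, 0]], dr=[[0, 0, 0], [0, 0, 0], [0, 0, 0], [0, 0, 0], [0, 0, 0], [0, 0, 0], [0, 0, 0], [0, 0, 0], [0, 0, 0], [0, 0, 0]], claw=[1, 1, 1, 1, 1, 1, 1, 1, 1, 1])

```text
time_s: 4.55
tcp_pos: [0.5182, 0.1138, 0.2216]
eef_rot: [180.0, 0.0, -89.9]
contact_force: [0.1, 0.5, 0.1]
gripper_width: 0.0875
gripper_force: 0.0
```

```bash
python3 w.py w2; cat > m.py <<'E'
from h import *
# bar top: points of the range image between z=.060 and .072 near the pivot; fence: long wooden rail z=.026
st=r.get_state();c=r.capture("wrist");T=cam(c,st)
v,u=np.mgrid[0:480:1,0:640:1];uv=np.c_[u.ravel(),v.ravel()]
d=ray(c,T,uv);P=(T[:3,3]+d*c["range_z"].ravel()[:,None])
near=np.hypot(P[:,0]-.521,P[:,1]-.061)<.035
b=P[near&(P[:,2]>.058)&(P[:,2]<.075)]
(cx,cy),wh,a=cv2.minAreaRect((b[:,:2]*1000).astype(np.float32))
w,V=np.linalg.eigh(np.cov(b[:,:2].T));e=V[:,1];print("bar",len(b),b.mean(0),(cx,cy),wh,a,"yaw",np.degrees(np.arctan2(e[1],e[0])),"z",np.percentile(b[:,2],[5,50,95]))
px=c["pixels"].reshape(-1,3).astype(int)
m=(px[:,0]>px[:,2]*2.2)&(px[:,0]<210)&(P[:,2]>.021)&(P[:,2]<.031)&(P[:,0]>.58)&(P[:,0]<.68)&(P[:,1]>-.02)
f=P[m];w,V=np.linalg.eigh(np.cov(f[:,:2].T));e=V[:,1];print("fence",len(f),f.mean(0),"yaw",np.degrees(np.arctan2(e[1],e[0])),w)
E
python3 m.py
```

```text
4.55 [ 33.6   7.1 -17.9  -0.  -65.  -33.5] [0.51817003 0.11375817 0.22158267] [ 1.79999854e+02  1.21171411e-03 -8.99269327e+01]
[[ 0.001  0.96   0.279  0.074]
 [ 1.    -0.001 -0.001  0.   ]
 [-0.001  0.279 -0.96  -0.157]
 [ 0.     0.     0.     1.   ]]
left_grip 0.67 [314. 162.] [0.52   0.0614 0.052 ]
left_cam 0.78 [314. 155.] [0.5206 0.0579 0.012 ]
left_lobe 0.64 [312. 196.] [0.5223 0.0954 0.02  ]
slate 0.87 [251. 138.] [0.579  0.0426 0.012 ]
slate 0.82 [31. 51.] [ 0.7642 -0.0273  0.012 ]
fence 0.63 [208.  42.] [ 0.6121 -0.0367  0.012 ]
bar 897 [0.51991202 0.06021845 0.06507233] (519.9824829101562, 60.892173767089844) (42.23006820678711, 13.979521751403809) 87.62252807617188 yaw 87.6452367312381 z [0.06298524 0.06511949 0.06690596]
fence 3829 [0.62781164 0.04264971 0.02453943] yaw 77.3248184091473 [4.23465537e-05 1.55673526e-03]
```

View pics/w2.png

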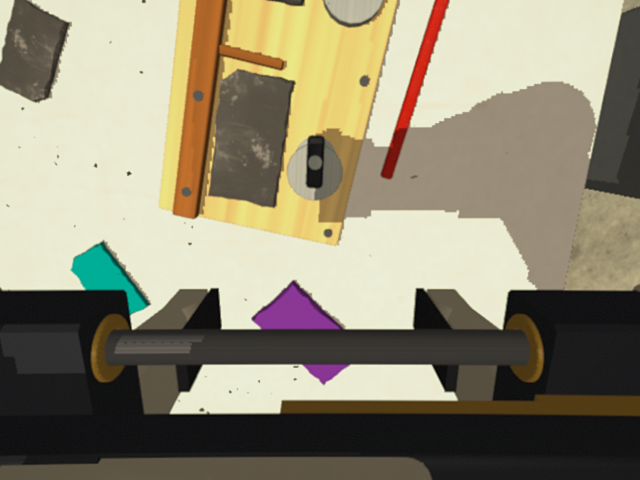

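The bar's centre is at (0.520, 0.061) with yaw 87.6°, and the jig's yaw is −12.7°. That puts the left knob at about 0.17 rad, so 1.25 rad is about 62° clockwise. The slate at (251,138) in the left bay is the large grey one, which confirms the target. Next I descend and grip.

Emit:
jog_arm(travel=[[0.106, -0.004, 0.02], [0.106, -0.004, 0.12], [0.106, -0.004, 0.22], [0.106, -0.004, 0.3], [0.106, -0.004, 0.35], [0.106, -0.004, 0.375], [0.106, -0.004, 0.375], [0.106, -0.004, 0.375], [0.106, -0.004, 0.375], [0.106, -0.004, 0.375]], dr=[[0, 0, 0.007], [0, 0, 0.007], [0, 0, 0.007], [0, 0, 0.007], [0, 0, 0.007], [0, 0, 0.007], [0, 0, 0.007], [0, 0, 0.007], [0, 0, 0.007], [0, 0, 0.007]], claw=[1, 1, 1, 1, 1, 1, 1, 0, 0, 0], newtons=35)

```text
time_s: 6.2
tcp_pos: [0.5206, 0.0611, 0.0348]
eef_rot: [-179.9, 0.0, -92.4]
contact_force: [1.1, -0.7, -0.7]
gripper_width: 0.0636
gripper_force: 0.0
```

Emit:
jog_arm(travel=[[0, 0, 0], [0, 0, 0], [0, 0, 0], [0, 0, 0], [0, 0, 0], [0, 0, 0], [0, 0, 0], [0, 0, 0], [0, 0, 0], [0, 0, 0]], dr=[[0, 0, 0], [0, 0, 0], [0, 0, 0], [0, 0, 0], [0, 0, 0], [0, 0, 0], [0, 0, 0], [0, 0, 0], [0, 0, 0], [0, 0, 0]], claw=[0, 0, 0, 0, 0, 0, 0, 0, 0, 0])

```text
time_s: 7.45
tcp_pos: [0.5201, 0.0608, 0.034]
eef_rot: [180.0, -0.0, -92.4]
contact_force: [-3.1, 1.4, 0.5]
gripper_width: 0.0138
gripper_force: 35.0
```

The bar is gripped, with the fingers 14 mm apart. I turn it clockwise.

Emit:
jog_arm(travel=[[0, 0, 0], [0, 0, 0], [0, 0, 0], [0, 0, 0], [0, 0, 0], [0, 0, 0], [0, 0, 0], [0, 0, 0], [0, 0, 0], [0, 0, 0]], dr=[[0, 0, 0.015], [0, 0, 0.03], [0, 0, 0.045], [0, 0, 0.06], [0, 0, 0.075], [0, 0, 0.09], [0, 0, 0.105], [0, 0, 0.12], [0, 0, 0.13], [0, 0, 0.14]], claw=[0, 0, 0, 0, 0, 0, 0, 0, 0, 0])

```text
time_s: 8.7
tcp_pos: [0.5209, 0.0605, 0.034]
eef_rot: [-179.9, 0.0, -142.9]
contact_force: [3.9, -3.2, -3.0]
gripper_width: 0.0139
gripper_force: 35.0
```

```bash
python3 -c "
from h import *
s=r.get_state();print(s['tcp_pos'],s['eef_rot'],s['contact_force'],s['moment'],s['gripper_width'])"
```

```text
[0.52094504 0.06048629 0.0340364 ] [-1.79947609e+02  2.17158716e-02 -1.42922574e+02] [ 3.88734923 -3.23381589 -3.04133843] [-1.25977449 -1.07084741  0.14438792] 0.0139374985653775
```

Emit:
jog_arm(travel=[[0, 0, 0], [0, 0, 0], [0, 0, 0], [0, 0, 0], [0, 0, 0], [0, 0, 0], [0, 0, 0], [0, 0, 0], [0, 0, 0], [0, 0, 0]], dr=[[0, 0, 0.005], [0, 0, 0.01], [0, 0, 0.015], [0, 0, 0.02], [0, 0, 0.024], [0, 0, 0.028], [0, 0, 0.032], [0, 0, 0.032], [0, 0, 0.032], [0, 0, 0.032]], claw=[0, 0, 0, 0, 0, 0, 0, 0, 0, 0])

```text
time_s: 9.95
tcp_pos: [0.5211, 0.0606, 0.0341]
eef_rot: [-179.9, 0.0, -154.2]
contact_force: [3.8, -3.7, -3.1]
gripper_width: 0.0147
gripper_force: 36.9
```

```bash
python3 -c "
from h import *
s=r.get_state();print(s['tcp_pos'],s['eef_rot'],s['contact_force'],s['moment'],s['gripper_width'])"
```

```text
[0.52107307 0.06058435 0.03409945] [-1.79936529e+02  3.73905212e-02 -1.54210573e+02] [ 3.82561803 -3.68460233 -3.12810162] [-1.37043865 -1.28480687  0.9525725 ] 0.014729538537601379
```

The wrist moment about z rose to 0.95 N m, so the lobe bears firmly. I release, rise and look.

Emit:
jog_arm(travel=[[0, 0, 0], [0, 0, 0], [0, 0, 0], [0, 0, 0], [0, 0, -0.03], [0, 0, -0.1], [0, 0, -0.2], [0, 0, -0.3], [-0.08, 0, -0.375], [-0.1, 0, -0.375]], dr=[[0, 0, 0], [0, 0, 0], [0, 0, 0], [0, 0, 0], [0, 0, 0], [0, 0, 0], [0, 0, 0], [0, 0, 0], [0, 0, 0], [0, 0, 0]], claw=[0.6, 0.6, 0.6, 0.6, 0.6, 0.6, 0.6, 0.6, 0.6, 0.6])

```text
time_s: 11.2
tcp_pos: [0.5684, 0.0837, 0.2263]
eef_rot: [-180.0, 0.4, -154.3]
contact_force: [-1.0, -0.8, -1.1]
gripper_width: 0.0527
gripper_force: 0.0
```

```bash
python3 w.py w3; python3 m.py; python3 -c "
import cv2;i=cv2.imread('pics/w3.png');cv2.imwrite('pics/w3c.png',cv2.resize(i[0:330,120:560],(800,600)))"
```

```text
11.2 [ 27.9  10.9 -12.7   0.1 -66.  -92.3] [0.5684423  0.08367557 0.22627357] [-179.95260585    0.44141528 -154.32581284]
[[ 0.001  0.96   0.278  0.075]
 [ 1.    -0.001 -0.001  0.001]
 [-0.001  0.278 -0.96  -0.157]
 [ 0.     0.     0.     1.   ]]
left_grip 0.61 [316. 160.] [0.5206 0.0611 0.052 ]
left_grip 0.25 [188. 198.] [ 0.5987 -0.0257  0.052 ]
left_cam 0.79 [317. 152.] [0.516  0.0594 0.012 ]
left_cam 0.41 [319. 199.] [0.5552 0.0808 0.012 ]
left_lobe 0.59 [320. 197.] [0.5521 0.0804 0.02  ]
right_cam 0.69 [185.  44.] [ 0.4843 -0.0833  0.012 ]
slate 0.94 [337. 380.] [0.7328 0.1889 0.012 ]
slate 0.91 [270. 206.] [0.5824 0.0403 0.012 ]
fence 0.82 [190. 197.] [ 0.6089 -0.0334  0.012 ]
bar 897 [0.5192802  0.06026707 0.06498989] (519.7859497070312, 60.52421569824219) (42.47401809692383, 13.98420238494873) 30.20376205444336 yaw -149.6167419877469 z [0.06285721 0.06507185 0.06678268]
fence 2842 [0.62819805 0.04467625 0.02459372] yaw 77.34975083408504 [4.01244495e-05 1.55275234e-03]
```

View pics/w3c.png

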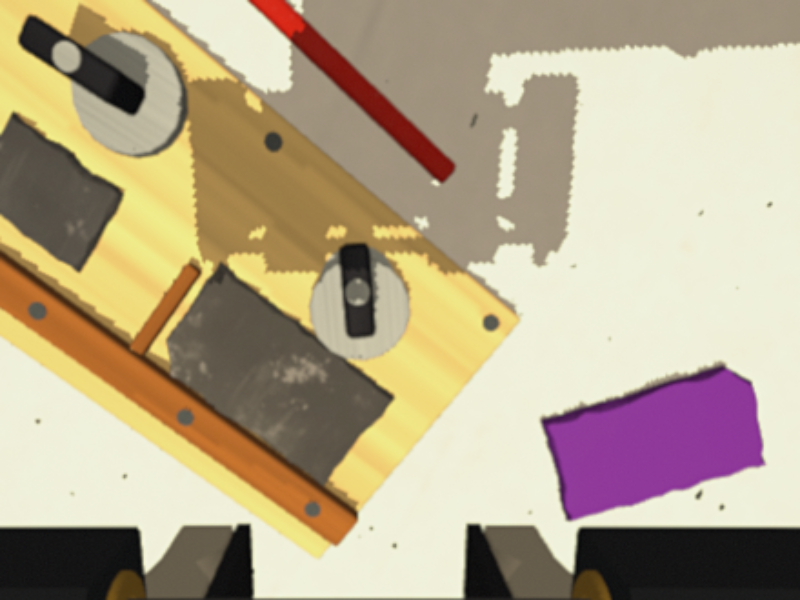

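The slate lies along the fence. The left bar is now at yaw 30.4°, about 1.17 rad, because the pads slipped a little. The offcut and the right knob haven't moved. I re-grip in line with the bar, harder, and finish at the 1.25 aim.

Emit:
jog_arm(travel=[[0.1, 0, 0.01], [0.1, 0, 0.1], [0.1, 0, 0.2], [0.1, 0, 0.3], [0.1, 0, 0.35], [0.1, 0, 0.375], [0.1, 0, 0.375], [0.1, 0, 0.375], [0.1, 0, 0.375], [0.1, 0, 0.375]], dr=[[0, 0, -0.013], [0, 0, -0.013], [0, 0, -0.013], [0, 0, -0.013], [0, 0, -0.013], [0, 0, -0.013], [0, 0, -0.013], [0, 0, -0.013], [0, 0, -0.013], [0, 0, -0.013]], claw=[0.6, 0.6, 0.6, 0.6, 0.6, 0.6, 0.6, 0, 0, 0], newtons=60)

```text
time_s: 12.85
tcp_pos: [0.5207, 0.0611, 0.0348]
eef_rot: [-180.0, 0.1, -149.7]
contact_force: [0.7, -0.1, 0.3]
gripper_width: 0.0284
gripper_force: 0.0
```

Emit:
jog_arm(travel=[[0, 0, 0], [0, 0, 0], [0, 0, 0], [0, 0, 0], [0, 0, 0], [0, 0, 0], [0, 0, 0], [0, 0, 0], [0, 0, 0], [0, 0, 0]], dr=[[0, 0, 0], [0, 0, 0], [0, 0, 0], [0, 0, 0], [0, 0, 0.003], [0, 0, 0.006], [0, 0, 0.01], [0, 0, 0.013], [0, 0, 0.013], [0, 0, 0.013]], claw=[0, 0, 0, 0, 0, 0, 0, 0, 0, 0])

```text
time_s: 14.1
tcp_pos: [0.5207, 0.0605, 0.0344]
eef_rot: [-179.9, -0.0, -154.2]
contact_force: [1.6, -5.0, 1.4]
gripper_width: 0.014
gripper_force: 62.0
```

```bash
python3 -c "
from h import *
s=r.get_state();print(s['tcp_pos'],s['eef_rot'],s['contact_force'],s['moment'],s['gripper_width'])"
```

```text
[0.52068877 0.06046074 0.03437236] [-1.79929331e+02 -1.96953843e-03 -1.54207814e+02] [ 1.59064902 -4.97769671  1.44195338] [-1.74425537 -0.8488331   1.41111533] 0.014024078782594184
```

Emit:
jog_arm(travel=[[0, 0, 0], [0, 0, 0], [0, 0, 0], [0, 0, 0], [0, 0, -0.03], [0, 0, -0.1], [0, 0, -0.2], [0, 0, -0.3], [-0.08, 0, -0.375], [-0.1, 0, -0.375]], dr=[[0, 0, 0], [0, 0, 0], [0, 0, 0], [0, 0, 0], [0, 0, 0], [0, 0, 0], [0, 0, 0], [0, 0, 0], [0, 0, 0], [0, 0, 0]], claw=[0.6, 0.6, 0.6, 0.6, 0.6, 0.6, 0.6, 0.6, 0.6, 0.6])

```text
time_s: 15.35
tcp_pos: [0.5685, 0.0837, 0.2263]
eef_rot: [-180.0, 0.4, -154.3]
contact_force: [0.2, 0.3, -0.8]
gripper_width: 0.0528
gripper_force: 0.0
```

```bash
python3 w.py w4; python3 m.py; python3 -c "
import cv2;i=cv2.imread('pics/w4.png');cv2.imwrite('pics/w4c.png',cv2.resize(i[0:330,120:560],(800,600)))"
```

```text
15.35 [ 27.9  10.9 -12.7   0.1 -66.  -92.3] [0.56846599 0.0836996  0.22626978] [-179.95383117    0.44536997 -154.32713619]
[[ 0.001  0.96   0.278  0.075]
 [ 1.    -0.001 -0.001  0.001]
 [-0.001  0.278 -0.96  -0.157]
 [ 0.     0.     0.     1.   ]]
left_grip 0.91 [314. 159.] [0.5206 0.0596 0.052 ]
left_cam 0.71 [318. 154.] [0.5172 0.0612 0.012 ]
left_cam 0.63 [146. 110.] [ 0.5503 -0.0968  0.012 ]
left_lobe 0.73 [321. 198.] [0.5522 0.0818 0.02  ]
right_cam 0.83 [183.  46.] [ 0.4865 -0.0845  0.012 ]
slate 0.93 [334. 378.] [0.7317 0.1853 0.012 ]
slate 0.84 [478. 243.] [0.5264 0.2452 0.012 ]
fence 0.8 [190. 197.] [ 0.6087 -0.0338  0.012 ]
bar 896 [0.51927455 0.06029471 0.06502914] (519.8460083007812, 60.559967041015625) (42.48200988769531, 13.997113227844238) 29.51100730895996 yaw -150.46381810507145 z [0.06290185 0.06512302 0.06677   ]
fence 2839 [0.62821651 0.04458604 0.02460834] yaw 77.35026990850207 [4.01557609e-05 1.55403843e-03]
```

View pics/w4c.png

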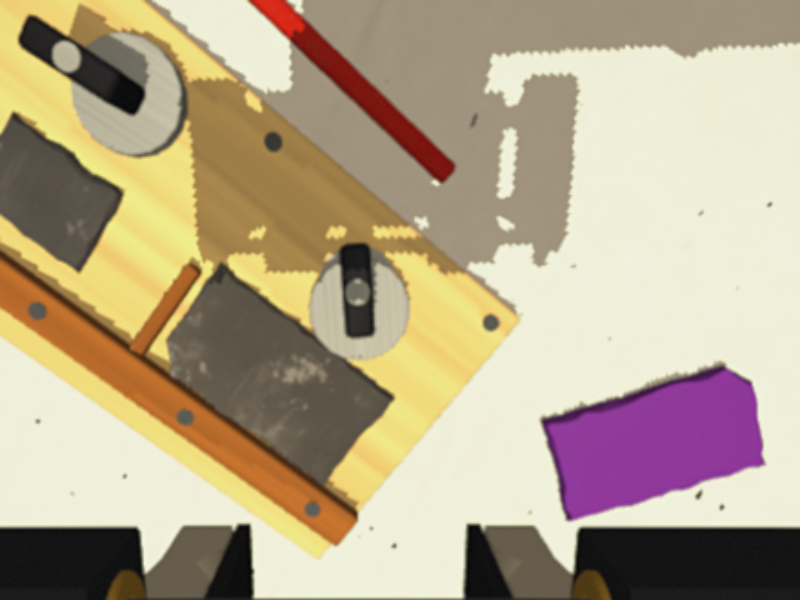

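The knob now rests at about 1.18 rad, against strong resistance (1.4 N m at the wrist). The slate is square on the fence, and the right bay is as it was. I hand the job in.

```bash
python3 -c "
from plant import r
print(r.close_job())"
```

```text
the job is handed in; nothing more can be done
None
```

The slate is clamped against the back fence in the left bay, with the left knob turned to about 1.18 rad (my estimate from the wrist camera) and released; the right knob and offcut were not touched, and the job was handed in at about 15 s.

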